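Nest a gear wheel for checking and shut the keeper

TASK

Push the toothed gear wheel across the bench into the vee stop until it rests against both faces, then slide the keeper bar fully shut behind it by pushing its black post. Do it all by pushing: do not pick up, lift or tip the gear, leave the other things on the bench where they are, and finish with the gear still home in the vee and the hand clear.

Things in the scene. Friction and masses are not known exactly. Their poses are not given: they have to be found in the camera images.
- gear: Loose steel gear wheel lying flat: toothed disc 90 mm in diameter (pushes like a smooth cylinder) and 22 mm thick, with a round hub 36 mm in diameter rising from its middle to 44 mm above the bench. About 0.45 to 0.85 kg, slides on the bench. Origin: centre of its underside. Its turn about the vertical does not matter.
- nest: Fixed steel checking nest on the bench. Origin: on the bench where the gear's centre lies when home (= seat). The gear enters along its +x over bare bench. Vee: two upright bars 14 mm thick, 76 mm long, 26 mm high, inner faces 45 mm from the origin, at 90 degrees to each other, facing (-1,-1) and (-1,+1). Its mouth opens to -x, 118 mm wide between the bars' outer ends at x = +5 mm.
- guide (a point): Top centre of the keeper's guide, a dark bridge 38 mm (x) by 26 mm (y), 28 mm high, fixed to the nest at its x = -57, y = -97 mm. The keeper bar runs through it along the nest's y.
- seat (a point): Point on the bench surface where the centre of the gear's underside lies when the gear touches both faces of the vee. Fixed to the nest, same axes.
- keeper (a joint): How far the keeper bar is open, in m: 0 fully shut (end stop), 0.1 fully open (end stop); starts 0.08 to 0.095. It slides along the nest's y axis, shutting towards +y, and stays where it is left (about 1.5 N of friction).
- tip (a point): Inner end of the keeper bar (12 mm wide, 138 mm long, 8 to 20 mm above the bench). At nest x = -57 mm, y = +10 mm minus the opening. Open, the way into the vee is free; shut, the bar lies 6 mm behind the seated gear.
- post (a point): Top centre of the keeper's upright black round post, 16 mm in diameter, its top 50 mm above the bench, standing on the bar near its outer end (bar's end is 8 mm farther out). At nest x = -57 mm, y = -120 mm minus the opening. Same axes as the nest; push it towards nest +y.
- bearing: Bystander: loose steel bearing ring, 52 mm outside, 25 mm bore, 15 mm high, to the right of the gear on the robot's side of the keeper. Origin: centre of its underside. Leave alone.
- wrench: Bystander: steel wrench 160 mm long lying flat along its own x beyond the keeper, right of the vee. Origin: underside, near its middle. Leave alone.
- oil: Bystander: black bottle with orange cap, 54 mm in diameter, 120 mm high, standing left of the vee. Origin: centre of its underside. Leave alone.
- dialstand: Bystander: dial gauge on a steel block base 50 x 50 mm, 180 mm high, the dial reaching 81 mm to its own +y, standing beyond and left of the vee. Origin: centre of its underside. Leave alone.

How it is judged:
On the way, in this order (a step that is already met when the one before it is completed fails the run):
1. the gear is home against both faces of the vee (within 4 mm) while the keeper is still open (horizontal distance between gear and seat below 0.004 m and height (world z) of gear below 0.004 m and value of joint keeper above 0.05 m), for 0.2 s.
2. the keeper is slid shut behind the seated gear (horizontal distance between gear and seat below 0.004 m and value of joint keeper below 0.004 m), for 0.2 s.
At the end, for the whole second after the job is handed in: The gear lies flat on the bench and at rest, its centre within 4 mm of the seat in the vee, and the keeper is within 4 mm of fully shut (all of step 2 and height (world z) of gear below 0.004 m and angle between gear's own z axis and vertical below 0.05 rad and linear speed of gear below 0.01 m/s); the robot touches nothing.
It fails at once if the gear was lifted off the bench by more than 8 mm (height (world z) of gear above 0.008 m).
It fails at once if the gear was tipped (angle between gear's own z axis and vertical above 0.17 rad).
It fails at once if a bystander (bearing ring, wrench, oil bottle or dial stand) was shifted by more than 20 mm (distance of any of bearing, wrench, oil, dialstand from where it was at the start of the episode above 0.02 m).
It also fails if it takes over 51 s, if anything falls off the work surface, if the arm or the gripper's body presses on something with over 40 N, if the wrist force passes 120 N, or if a joint passes its speed limit or range.

ROBOT

A 6-joint arm with a two-finger parallel gripper is mounted at the origin on the work surface. World frame = base frame: x ahead of the robot, y to its left, z up, the work surface at z = 0. Lengths are in m, angles in rad, forces in N, time in s.
With the tool pointing down it reaches from about 0.25 to 0.725 m from the base axis. Payload 9.7 kg.
Tool frame: the origin (TCP) lies between the finger pads; the fingertips stand 25 mm ahead of it and the grasp point (between the pads) lies 6 mm ahead of it; z points along the fingers, y is the line along which they close (so a half turn about z gives the same grasp; the last joint's range is limited). The gripper opens to 85 mm and grips with 20 to 120 N. Pads are 22 mm wide; open, the fingers measure 114 mm over their backs; the gripper's body (76 mm by 85 mm) begins 54 mm behind the grasp point. The pads swing forward as they close: fully open they stand 13 mm farther back than shut.
Start: joints at [1.214, 0.087, 0.176, 1.66, 0, 1.571], TCP at [0.192, 0.515, 0.256] pointing down, gripper open.
Joint ranges: [-3.13, 3.13], [-0.85, 1.81], [-1.15, 1.24], [-2.2, 2.28], [-1.44, 1.52], [-3.14, 3.14]. Speed limits (rad/s): [2.22, 2.22, 2.57, 3.14, 3.14, 3.14].

INTERFACE

Orientations are given as a unit quaternion [x, y, z, w].
In Python, from plant import arm gives the robot as it stands. The module is installed in compiled form; this text tells all that it offers.
- The arm moves only by the tool send_rows, never from a script. Its argument "plan" is a list of rows, each an object with "fingers": the finger opening in mm, from 0 to 85.4; "xyz": the shift along the tool's x, y, z in mm, a list of three; "rotation": the turn, a rotation vector about the tool's x, y, z in degrees, a list of three. In form: [{"fingers": fingers, "xyz": [dx, dy, dz], "rotation": [wx, wy, wz]}, ...]. A call has 1 to 12 rows; each row is the pose to reach, as a shift and turn from the pose commanded when the call began, along the tool's axes at that moment; what a row does not reach only later rows make up. A row lasts 1/10 s, in which the tool goes at most 50 mm and 8.59 degrees, less where a joint would pass 70% of its speed; a pose out of reach is approached as far as the arm can. A call with a gripper value outside its range is refused whole. The fingers move at their own pace and stop on an object; the grip force is fixed at half the most. Time passes only in rows, so rows that repeat a pose let the fingers close. It gives the time, the measured TCP pose, the force and the opening at its end, in the units of the state.
- arm.sense(): the state, without advancing time (a new reading comes with each control period).
- arm.grab_frame(name): name is "side" or "top"; returns a dict with "frame" (420x560x3 uint8, red, green, blue), "intrinsics" (3x3 intrinsics, pixels), "R" (3x3) and "t" (3): a world point X has camera coordinates R X + t. Camera axes: x right, y down, z forward; pixel columns grow to the right and rows downward; lengths in m; the calibration is good to about 2 mm. A picture is of the moment at which its call begins. There is no depth.
- arm.sign_off(): hands the job in, once; it reports no verdict.
Trained networks look in a picture, given as the dict that the camera call returned (one of the last four; its "shot" number tells which), for a name from the list of things; names that differ only in an ending like _2 or _b are one class to them, and where a whole thing is asked for, a point or a joint stands for the part that bears it (a point fixed in the world has none). Each returns a list of dicts, best first, with "conf" (0 to 1); they miss things now and then, are a little off and sometimes report something else, mostly with a low value. They report only what shows in the picture. A call takes as long as a camera call.
- arm.boxes_of(picture, label): "uv" ([column, row] in pixels, amid what is visible of it).
- arm.regions_of(picture, label): "mask" (420x560 bool, what is visible of it) and "uv" ([column, row] in pixels, amid what is visible of it).
- arm.pinpoint(picture, label): "uv" ([column, row] in pixels: a listed point, or the origin of a listed thing).
The state is a dict: "time": time; "joints": joint angles; "joint_velocities": joint speeds; "effort": joint torques, N m; "tool_pos": TCP position; "eef_rot": TCP orientation; "wrist_force": force on the tool from outside, world axes, zero at the start; "torque": the same for the moment, N m; "finger_gap": finger opening in m.
Only numpy, scipy, OpenCV 4.12 (cv2) and the standard library are available. Lean on these libraries where they do the work, as an engineer would, in place of code of your own. Each camera call takes 0.05 s, during which the arm holds its last target. There are 200 camera calls.

## Working session

There is one attempt and no reset: what is moved stays moved. The work goes in short steps, Python scripts to look and compute and a tool call to move; the robot and the scene stay as the last step left them, time stands still between calls to the robot, and variables do not carry over. Pictures are saved under pics/ and viewed, on a budget of 10 in all, crops included, one or two more only if the job needs it, and the job is handed in when it is done.

Besides the shell and the picture viewer there is one more tool, called after "Request:" as a command line: name --argument value ..., lists and objects as JSON in quotes. send_rows: Moves the arm, as the interface text tells. Its arguments: {"type":"object","properties":{"plan":{"type":"array","items":{"type":"object","properties":{"fingers":{"type":"number"},"xyz":{"type":"array","items":{"type":"number"}},"rotation":{"type":"array","items":{"type":"number"}}}}}},"required":["plan"]}

```bash
mkdir -p pics
cat > h.py <<'E'
import numpy as np, cv2
from plant import arm
from scipy.spatial.transform import Rotation as Ro
def shot(n,save=None):
    p=arm.grab_frame(n)
    if save: cv2.imwrite('pics/'+save+'.png',cv2.cvtColor(p['frame'],cv2.COLOR_RGB2BGR))
    return p
def ray(p,uv):
    K,R,t=map(np.array,(p['intrinsics'],p['R'],p['t']))
    d=R.T@np.linalg.inv(K)@np.array([uv[0],uv[1],1.]); return -R.T@t.ravel(),d
def onz(p,uv,z):
    c,d=ray(p,uv); return c+d*(z-c[2])/d[2]
Z=dict(gear=0,nest=0,guide=.028,seat=0,tip=.014,post=.05,bearing=0,wrench=0,oil=0,dialstand=0)
def find(p,names):
    for n in names:
        for r in arm.pinpoint(p,n)[:2]:
            print(n,np.round(r['uv'],1),round(float(r['conf']),2),np.round(onz(p,r['uv'],Z[n])*1000,1)[:2])
def st():
    s=arm.sense(); print('t',s['time'],'tcp',np.round(s['tool_pos'],4),'F',np.round(s['wrist_force'],1),'gap',s['finger_gap']); print('R\n',Ro.from_quat(s['eef_rot']).as_matrix().round(3)); return s
E
python3 - <<'E'
from h import *
st()
for n in('top','side'):
    p=shot(n,n+'0'); print(n,'cam',ray(p,(0,0))[0].round(3)); find(p,Z)
E
```

```text
t 0.0 tcp [0.192  0.5152 0.2556] F [ 0.2 -0.1  0.5] gap 0.08544156303173969
R
 [[-0.937  0.349 -0.   ]
 [ 0.349  0.937 -0.001]
 [ 0.    -0.001 -1.   ]]
top cam [0.486 0.117 0.892]
gear [232.7 273.1] 0.73 [468.7 199.8]
guide [298.2 239.3] 0.85 [544.6  55.9]
tip [290.8 238.2] 0.69 [547.8  71.4]
tip [190.2 133.2] 0.45 [786.2 305.2]
bearing [314.  278.7] 0.9 [459.1  18. ]
bearing [288.8 239.4] 0.41 [546.   75.1]
wrench [349.8 193.7] 0.71 [653.1 -64. ]
oil [174.1 178.8] 0.74 [681.6 340.7]
oil [348.3 192.1] 0.26 [656.8 -60.6]
dialstand [192.4 137. ] 0.56 [781.9 302.6]
dialstand [343.9 258.4] 0.5 [505.2 -49.1]
side cam [ 0.248 -0.462  0.906]
gear [210.4 230.7] 0.6 [480.8 202.3]
nest [291.6 226.1] 0.65 [636.1 122.1]
guide [272.4 256.3] 0.76 [550.5  59.4]
seat [286.3 224.1] 0.55 [629.2 132.7]
tip [267.7 252.1] 0.69 [552.4  81.6]
post [280.1 299.7] 0.83 [505.4 -43.9]
post [304.2 147. ] 0.43 [763.6 271.2]
bearing [244.  297.8] 0.93 [462.6  20.9]
wrench [350.3 284.2] 0.8 [658.  -62.6]
oil [263.4 157. ] 0.72 [690.4 336.1]
dialstand [305.8 145.8] 0.8 [799.5 315.6]
dialstand [348.3 285.6] 0.18 [652.7 -63.2]
```

```bash
python3 -c "
import cv2
a=cv2.imread('pics/top0.png')[90:330,120:420];cv2.imwrite('pics/tc.png',cv2.resize(a,(750,600),interpolation=2))
a=cv2.imread('pics/side0.png')[110:340,160:420];cv2.imwrite('pics/sc.png',cv2.resize(a,(650,575),interpolation=2))"
```

```text
(no output)
```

View pics/tc.png

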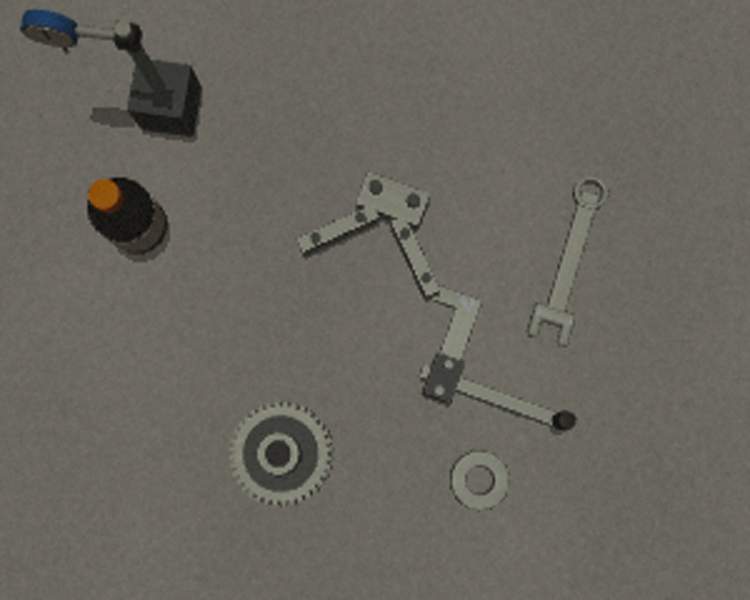

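View pics/sc.png

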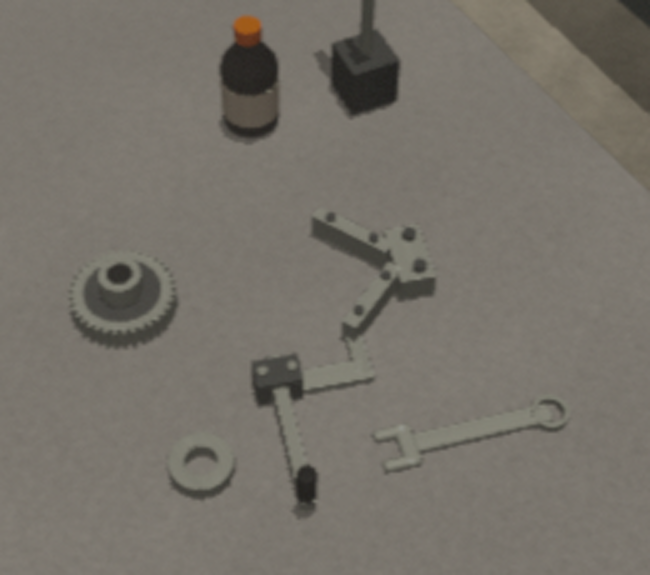

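Both views show the layout clearly: vee at about (385,215) in the top crop, opening toward the lower left, with the keeper open and the approach free. I'll fit the nest pose from the corners I can see plus the network points.

```bash
cat > fit.py <<'E'
from h import *
from scipy.optimize import least_squares
T=shot('top');S=shot('side')
def proj(p,X):
    K,R,t=map(np.array,(p['intrinsics'],p['R'],p['t'])); c=K@(R@X+t.ravel()); return c[:2]/c[2]
c=lambda u,v:(u/2.5+120,v/2.5+90)
obs=[(T,(5,59,26),c(307,256),1),(T,(14.9,68.9,26),c(299,238),1),(T,(5,-59,26),c(427,299),1),(T,(14.9,-68.9,26),c(439,291),1)]
for n,X in(('guide',(-57,-97,28)),('post',(-57,-120,50)),('tip',(-57,10,14)),('seat',(0,0,0)),('nest',(0,0,0))):
    for p in(T,S):
        r=arm.pinpoint(p,n)
        if r and r[0]['conf']>.5: obs.append((p,X,r[0]['uv'],2 if n in('post','tip') else 1)); print(n,p is T,r[0]['conf'])
def res(q,full=False):
    x,y,th,op=q; o=[]
    for p,X,uv,k in obs:
        a=np.array(X)/1000.
        if k==2:a[1]-=op
        w=Ro.from_euler('z',th).apply(a)+[x,y,0]
        o.append(proj(p,w)-uv)
    return np.array(o) if full else np.ravel(o)
s=least_squares(res,[.62,.13,-.35,.085],loss='soft_l1')
print(s.x,np.degrees(s.x[2]));print(res(s.x,True).round(1).tolist())
# gear: masks -> centre
for p in(T,S):
    for r in arm.regions_of(p,'gear')[:1]:
        m=r['mask'];ys,xs=np.nonzero(m);print('gear mask',r['conf'],m.sum(),xs.mean(),ys.mean(),onz(p,(xs.mean(),ys.mean()),.022)[:2])
        # silhouette fit with disc 0..22 and hub
        def sil(q):
            a=np.linspace(0,2*np.pi,72);P=[proj(p,np.array([q[0]+r_*np.cos(t),q[1]+r_*np.sin(t),z])) for r_,z in((.045,0),(.045,.022),(.018,.044)) for t in a]
            h=cv2.convexHull(np.float32(P));o=np.zeros((840*2,1120*2),np.uint8);cv2.fillPoly(o,[np.int32(h*4)],1);return cv2.resize(o,(560,420),interpolation=cv2.INTER_AREA) if 0 else o[::4,::4].astype(bool)
        from scipy.optimize import minimize
        f=lambda q:1-(sil(q)&m).sum()/(sil(q)|m).sum()
        b=minimize(f,[.474,.2],method='Nelder-Mead',options=dict(initial_simplex=[[.474,.2],[.484,.2],[.474,.21]]));print(b.x,b.fun)
w=lambda X:(Ro.from_euler('z',s.x[2]).apply(X)+[s.x[0],s.x[1],0]).round(4)
print('post',w([-.057,-.12-s.x[3],.05]),'tip',w([-.057,.01-s.x[3],0]),'guide',w([-.057,-.097,0]))
v=T['frame'].copy();
E
python3 fit.py
```

```text
guide True 0.71
guide False 0.56
post True 0.73
post False 0.71
tip True 0.74
tip False 0.77
seat False 0.57
nest False 0.75
[ 0.62889887  0.13017375 -0.35412846  0.08609171] -20.290066029633056
[[-1.7, -3.0], [-1.0, -1.4], [-0.2, -1.2], [0.7, -0.6], [2.0, -1.4], [-3.7, 4.2], [-0.1, 1.0], [0.2, -1.6], [0.6, -1.6], [-5.8, 1.6], [-0.4, 1.9], [-3.8, 1.0]]
gear mask 0.89 1295 232.0138996138996 270.94594594594594 [0.4737961  0.19938221]
[0.47345551 0.19951618] 0.054744525547445244
post [ 0.504  -0.0434  0.05  ] tip [0.549  0.0786 0.    ] guide [0.5418 0.059  0.    ]
```

Nest pose is about (0.629, 0.130) at −20.3°, and the gear is at (0.4735, 0.1995), nearly on the vee axis. The tool's y axis already lies along nest y, so I'll straddle the gear with the fingers at 50 mm and push along tool −x.

Request:
send_rows --plan '[{"fingers": 50, "xyz": [-40, -30, 0], "rotation": [0, 0, 0]}, {"fingers": 50, "xyz": [-80, -61, 0], "rotation": [0, 0, 0]}, {"fingers": 50, "xyz": [-120, -91, 0], "rotation": [0, 0, 0]}, {"fingers": 50, "xyz": [-160, -122, 0], "rotation": [0, 0, 0]}, {"fingers": 50, "xyz": [-200, -152, 0], "rotation": [0, 0, 0]}, {"fingers": 50, "xyz": [-240, -183, 20], "rotation": [0, 0, 0]}, {"fingers": 50, "xyz": [-289, -220, 50], "rotation": [0, 0, 0]}, {"fingers": 50, "xyz": [-289, -220, 90], "rotation": [0, 0, 0]}, {"fingers": 50, "xyz": [-289, -220, 130], "rotation": [0, 0, 0]}, {"fingers": 50, "xyz": [-289, -220, 170], "rotation": [0, 0, 0]}, {"fingers": 50, "xyz": [-289, -220, 205], "rotation": [0, 0, 0]}, {"fingers": 50, "xyz": [-289, -220, 205], "rotation": [0, 0, 0]}]'

```text
time: 3.0
tool_pos: [0.3836, 0.2068, 0.0472]
eef_rot: [0.178, 0.984, -0.002, -0.003]
wrist_force: [-0.1, 0.1, -0.3]
finger_gap: 0.0502
```

Run:
```python
from h import *
st()
p=shot('side','s1');find(p,['gear','post','tip'])
a=cv2.imread('pics/s1.png')[110:340,120:380];cv2.imwrite('pics/s1c.png',cv2.resize(a,(650,575),interpolation=2))
```

```text
t 3.0 tcp [0.3836 0.2068 0.0472] F [-0.1  0.1 -0.3] gap 0.050183876708093135
R
 [[-0.937  0.35  -0.006]
 [ 0.35   0.937 -0.003]
 [ 0.005 -0.005 -1.   ]]
gear [208.8 231. ] 0.94 [477.5 203.3]
post [279.5 295.5] 0.63 [509.1 -35.8]
tip [268.8 248.5] 0.64 [558.9  88.2]
```

View pics/s1c.png

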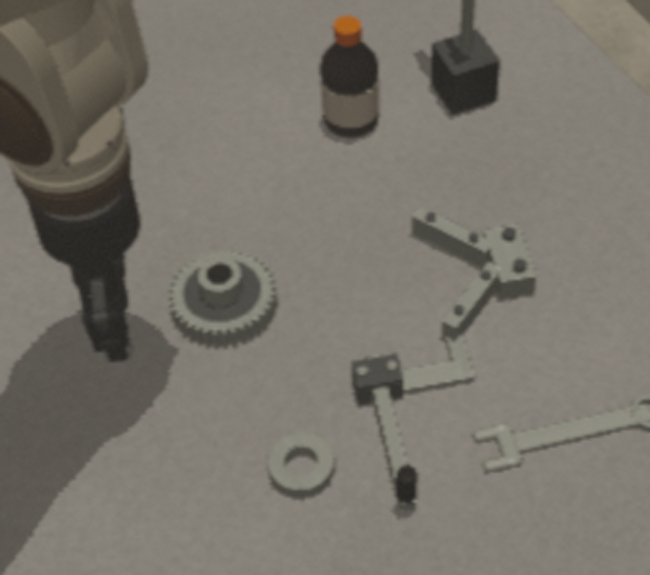

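Side crop: hand behind the gear with the way clear, gear at about (220,295), vee at (490,265), nothing disturbed. Lower and start pushing.

Request:
send_rows --plan '[{"fingers": 50, "xyz": [0, 0, 7], "rotation": [0, 0, 0]}, {"fingers": 50, "xyz": [0, 0, 13], "rotation": [0, 0, 0]}, {"fingers": 50, "xyz": [-10, 0, 13], "rotation": [0, 0, 0]}, {"fingers": 50, "xyz": [-20, 0, 13], "rotation": [0, 0, 0]}, {"fingers": 50, "xyz": [-30, 1, 13], "rotation": [0, 0, 0]}, {"fingers": 50, "xyz": [-38, 1, 13], "rotation": [0, 0, 0]}, {"fingers": 50, "xyz": [-46, 2, 13], "rotation": [0, 0, 0]}, {"fingers": 50, "xyz": [-54, 3, 13], "rotation": [0, 0, 0]}, {"fingers": 50, "xyz": [-62, 4, 13], "rotation": [0, 0, 0]}, {"fingers": 50, "xyz": [-70, 5, 13], "rotation": [0, 0, 0]}, {"fingers": 50, "xyz": [-80, 6, 13], "rotation": [0, 0, 0]}, {"fingers": 50, "xyz": [-80, 6, 13], "rotation": [0, 0, 0]}]'

```text
time: 4.4
tool_pos: [0.4646, 0.1856, 0.0383]
eef_rot: [0.178, 0.984, -0.0, 0.001]
wrist_force: [-0.3, 0.5, -0.3]
finger_gap: 0.0499
```

```bash
cat > chk.py <<'E'
import sys
from h import *
c,sn=np.cos(-.354),np.sin(-.354)
def nest(w): d=np.array(w[:2])-[.629,.130]; return np.round([1e3*(c*d[0]+sn*d[1]),1e3*(-sn*d[0]+c*d[1])],1)
s=st();print('tcp nest',nest(s['tool_pos']))
for n in('top','side'):
    p=shot(n,sys.argv[1]+n)
    for k in('gear','tip','post','bearing'):
        for r in arm.pinpoint(p,k)[:1]: X=onz(p,r['uv'],Z[k]); print(n,k,round(float(r['conf']),2),np.round(r['uv'],1),X.round(4)[:2],'nest',nest(X))
a=[cv2.resize(cv2.imread(f'pics/{sys.argv[1]}{n}.png')[90:330,130:400],(400*1,356),interpolation=2) for n in('top','side')]
cv2.imwrite(f'pics/{sys.argv[1]}c.png',np.hstack(a))
E
python3 chk.py a
```

```text
t 4.4 tcp [0.4646 0.1856 0.0383] F [-0.3  0.5 -0.3] gap 0.04993890261200431
R
 [[-0.937  0.35   0.001]
 [ 0.35   0.937 -0.   ]
 [-0.001  0.    -1.   ]]
tcp nest [-173.5   -4.9]
top gear 0.86 [240.2 247.9] [0.5252 0.1845] nest [-116.3   15.1]
top tip 0.73 [287.1 236.7] [0.551  0.0796] nest [-55.7 -74.3]
top post 0.75 [347.7 258. ] [ 0.505  -0.0479] nest [ -54.6 -209.8]
top bearing 0.56 [314.2 277.7] [0.4613 0.0176] nest [-118.3 -163.6]
side gear 0.59 [234.1 229.3] [0.5259 0.1792] nest [-113.8   10.4]
side tip 0.89 [269.6 253.9] [0.5534 0.0757] nest [-52.1 -77.1]
side post 0.67 [280.4 301.1] [ 0.5044 -0.0467] nest [ -55.7 -208.9]
side bearing 0.7 [240.  296.9] [0.4569 0.0268] nest [-125.6 -156.5]
```

View pics/ac.png

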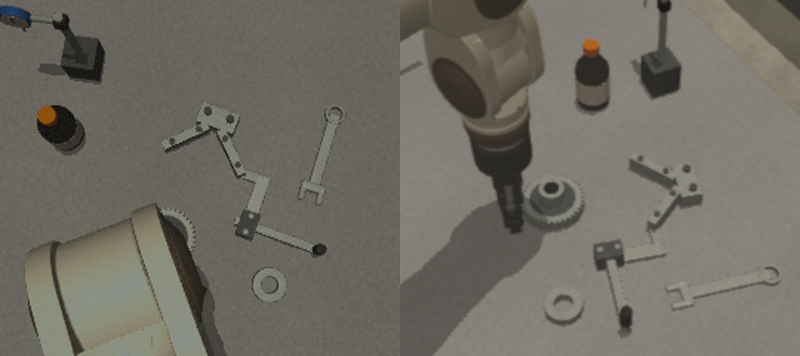

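Gear sits in front of the fingers, roughly 10 mm to the left of the cradle centre. I'll shift the hand +y while pushing so it centres.

Request:
send_rows --plan '[{"fingers": 50, "xyz": [-6, 2, 1], "rotation": [0, 0, 0]}, {"fingers": 50, "xyz": [-12, 4, 3], "rotation": [0, 0, 0]}, {"fingers": 50, "xyz": [-19, 6, 4], "rotation": [0, 0, 0]}, {"fingers": 50, "xyz": [-26, 7, 4], "rotation": [0, 0, 0]}, {"fingers": 50, "xyz": [-33, 7, 4], "rotation": [0, 0, 0]}, {"fingers": 50, "xyz": [-40, 7, 4], "rotation": [0, 0, 0]}, {"fingers": 50, "xyz": [-47, 7, 4], "rotation": [0, 0, 0]}, {"fingers": 50, "xyz": [-54, 7, 4], "rotation": [0, 0, 0]}, {"fingers": 50, "xyz": [-61, 7, 4], "rotation": [0, 0, 0]}, {"fingers": 50, "xyz": [-68, 7, 4], "rotation": [0, 0, 0]}, {"fingers": 50, "xyz": [-75, 7, 4], "rotation": [0, 0, 0]}, {"fingers": 50, "xyz": [-75, 7, 4], "rotation": [0, 0, 0]}]'

```text
time: 6.1
tool_pos: [0.5369, 0.1658, 0.0343]
eef_rot: [0.178, 0.984, -0.0, 0.0]
wrist_force: [-0.4, 0.3, -0.2]
finger_gap: 0.0498
```

```bash
python3 chk.py b
```

```text
t 6.1 tcp [0.5369 0.1658 0.0343] F [-0.4  0.3 -0.2] gap 0.04980967520969888
R
 [[-0.937  0.35   0.001]
 [ 0.35   0.937 -0.   ]
 [-0.001 -0.    -1.   ]]
tcp nest [-98.8   1.7]
top tip 0.69 [286.4 236. ] [0.5525 0.0812] nest [-54.8 -72.3]
top post 0.53 [347.4 258.6] [ 0.5038 -0.0473] nest [ -56.  -209.7]
top bearing 0.67 [310.8 277.6] [0.4614 0.0252] nest [-120.9 -156.4]
side gear 0.93 [268.7 227.4] [0.592  0.1449] nest [-39.8   1.1]
side tip 0.89 [272.5 253.3] [0.5593 0.0739] nest [-46.  -76.8]
side post 0.91 [279.1 299.6] [ 0.504  -0.0428] nest [ -57.4 -205.4]
side bearing 0.81 [242.5 294.9] [0.4633 0.0281] nest [-120.1 -153. ]
```

View pics/bc.png

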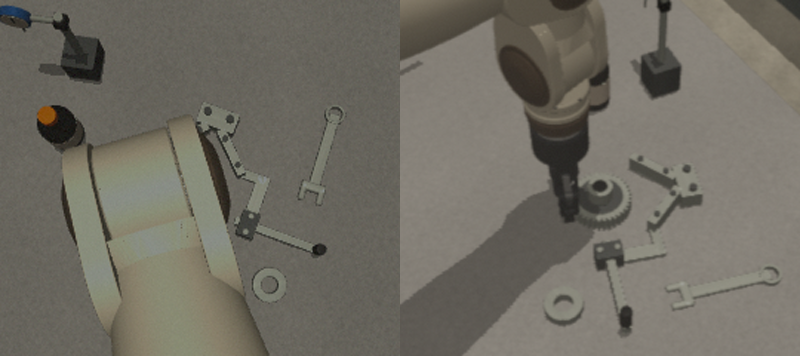

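Gear is centred, with roughly 45 mm to go. Next I'll push slowly and watch the force.

Request:
send_rows --plan '[{"fingers": 50, "xyz": [-5, 0, 0], "rotation": [0, 0, 0]}, {"fingers": 50, "xyz": [-10, 0, 0], "rotation": [0, 0, 0]}, {"fingers": 50, "xyz": [-15, 0, 0], "rotation": [0, 0, 0]}, {"fingers": 50, "xyz": [-20, 0, 0], "rotation": [0, 0, 0]}, {"fingers": 50, "xyz": [-24, 0, 0], "rotation": [0, 0, 0]}, {"fingers": 50, "xyz": [-28, 0, 0], "rotation": [0, 0, 0]}, {"fingers": 50, "xyz": [-32, 0, 0], "rotation": [0, 0, 0]}, {"fingers": 50, "xyz": [-34, 0, 0], "rotation": [0, 0, 0]}, {"fingers": 50, "xyz": [-36, 0, 0], "rotation": [0, 0, 0]}, {"fingers": 50, "xyz": [-38, 0, 0], "rotation": [0, 0, 0]}, {"fingers": 50, "xyz": [-40, 0, 0], "rotation": [0, 0, 0]}]'

```text
time: 7.7
tool_pos: [0.5734, 0.1523, 0.0342]
eef_rot: [0.177, 0.984, -0.0, -0.0]
wrist_force: [-2.9, 1.3, 1.6]
finger_gap: 0.0494
```

```bash
python3 chk.py c
```

```text
t 7.7 tcp [0.5734 0.1523 0.0342] F [-2.9  1.3  1.6] gap 0.04939894721772797
R
 [[-0.937  0.349 -0.   ]
 [ 0.349  0.937 -0.   ]
 [ 0.    -0.    -1.   ]]
tcp nest [-59.9   1.7]
top post 0.79 [345.8 258. ] [ 0.505  -0.0439] nest [ -56.1 -206.1]
top bearing 0.56 [310.9 280.2] [0.4557 0.025 ] nest [-126.2 -158.6]
side gear 0.61 [283.  223.1] [0.6246 0.1388] nest [-7.2  6.7]
side tip 0.72 [268.6 252.3] [0.5537 0.0802] nest [-53.3 -72.8]
side post 0.58 [279.9 299.5] [ 0.5053 -0.0433] nest [ -55.9 -205.5]
side bearing 0.62 [242.2 296.2] [0.4614 0.0259] nest [-121.2 -155.8]
```

Request:
send_rows --plan '[{"fingers": 50, "xyz": [-1.5, 0, 0], "rotation": [0, 0, 0]}, {"fingers": 50, "xyz": [-3, 0, 0], "rotation": [0, 0, 0]}, {"fingers": 50, "xyz": [-4.5, 0, 0], "rotation": [0, 0, 0]}, {"fingers": 50, "xyz": [-6, 0, 0], "rotation": [0, 0, 0]}]'

```text
time: 8.6
tool_pos: [0.579, 0.1503, 0.0343]
eef_rot: [0.177, 0.984, 0.0, -0.0]
wrist_force: [-3.2, 1.2, 1.1]
finger_gap: 0.0499
```

Request:
send_rows --plan '[{"fingers": 50, "xyz": [-1.5, 0, 0], "rotation": [0, 0, 0]}, {"fingers": 50, "xyz": [-3, 0, 0], "rotation": [0, 0, 0]}, {"fingers": 50, "xyz": [-4, 0, 0], "rotation": [0, 0, 0]}]'

```text
time: 8.9
tool_pos: [0.5828, 0.1488, 0.0343]
eef_rot: [0.177, 0.984, -0.0, -0.0]
wrist_force: [-2.7, 0.3, 0.0]
finger_gap: 0.0502
```

Request:
send_rows --plan '[{"fingers": 50, "xyz": [-1.5, 0, 0], "rotation": [0, 0, 0]}, {"fingers": 50, "xyz": [-3, 0, 0], "rotation": [0, 0, 0]}]'

```text
time: 9.1
tool_pos: [0.5844, 0.1483, 0.0341]
eef_rot: [0.177, 0.984, 0.0, -0.001]
wrist_force: [-12.3, 4.9, 5.4]
finger_gap: 0.05
```

```bash
python3 chk.py d
```

```text
t 9.1 tcp [0.5844 0.1483 0.0341] F [-12.3   4.9   5.4] gap 0.04997594502277368
R
 [[-0.937  0.349 -0.003]
 [ 0.349  0.937  0.001]
 [ 0.003  0.    -1.   ]]
tcp nest [-48.2   1.7]
top tip 0.27 [347.5 257. ] [ 0.5081 -0.0545] nest [ -49.5 -215. ]
top post 0.81 [345.9 259.2] [ 0.5025 -0.0441] nest [ -58.4 -207.1]
top bearing 0.48 [311.3 277.8] [0.461  0.0241] nest [-120.9 -157.6]
side gear 0.87 [287.8 224.7] [0.6311 0.1296] nest [2.1 0.4]
side tip 0.78 [271.7 252.6] [0.5588 0.0763] nest [-47.3 -74.7]
side post 0.85 [280.  300.2] [ 0.5047 -0.0447] nest [ -56.  -206.9]
side bearing 0.61 [243.4 295.7] [0.4639 0.0256] nest [-118.7 -155.1]
```

View pics/dc.png

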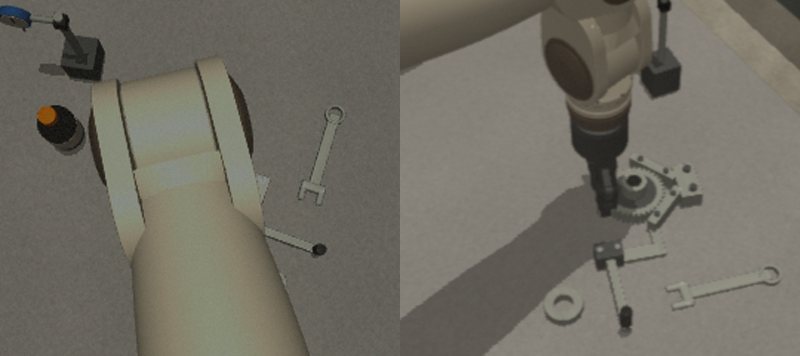

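The force jumped to about 13 N, directed straight along nest −x with almost no lateral part, so both faces are loaded. TCP nest x = −48 also matches the prediction. One small extra press, then back off.

Request:
send_rows --plan '[{"fingers": 50, "xyz": [-1, 0, 0], "rotation": [0, 0, 0]}, {"fingers": 50, "xyz": [-1.5, 0, 0], "rotation": [0, 0, 0]}, {"fingers": 50, "xyz": [-1.5, 0, 0], "rotation": [0, 0, 0]}]'

```text
time: 9.9
tool_pos: [0.5848, 0.1483, 0.034]
eef_rot: [0.177, 0.984, 0.001, -0.002]
wrist_force: [-14.4, 6.6, 5.8]
finger_gap: 0.0501
```

Request:
send_rows --plan '[{"fingers": 50, "xyz": [5, 0, 0], "rotation": [0, 0, 0]}, {"fingers": 50, "xyz": [20, 0, 0], "rotation": [0, 0, 0]}, {"fingers": 50, "xyz": [45, 0, 0], "rotation": [0, 0, 0]}, {"fingers": 50, "xyz": [75, 0, -10], "rotation": [0, 0, 0]}, {"fingers": 40, "xyz": [110, 0, -40], "rotation": [0, 0, 0]}, {"fingers": 30, "xyz": [140, 0, -80], "rotation": [0, 0, 0]}, {"fingers": 20, "xyz": [160, 0, -120], "rotation": [0, 0, 0]}, {"fingers": 10, "xyz": [180, 0, -140], "rotation": [0, 0, 0]}, {"fingers": 10, "xyz": [180, 0, -140], "rotation": [0, 0, 0]}]'

```text
time: 10.8
tool_pos: [0.4185, 0.2113, 0.1782]
eef_rot: [0.177, 0.984, 0.002, 0.003]
wrist_force: [0.5, -0.3, -0.1]
finger_gap: 0.0099
```

```bash
python3 chk.py e
python3 - <<'E'
import cv2,numpy as np
a=[cv2.resize(cv2.imread('pics/etop.png')[150:270,230:370],(400,343),interpolation=2),cv2.resize(cv2.imread('pics/eside.png')[180:320,200:363],(400,343),interpolation=2)]
cv2.imwrite('pics/ee.png',np.hstack(a))
E
```

```text
t 10.8 tcp [0.4185 0.2113 0.1782] F [ 0.5 -0.3 -0.1] gap 0.009948516365682973
R
 [[-0.937  0.348  0.006]
 [ 0.348  0.937  0.003]
 [-0.005  0.005 -1.   ]]
tcp nest [-225.6    3.3]
top gear 0.74 [263.8 201.9] [0.6309 0.1331] nest [0.7 3.6]
top tip 0.68 [289.9 235.2] [0.5544 0.0734] nest [-50.3 -78.9]
top post 0.61 [347.5 254.9] [ 0.5116 -0.0475] nest [ -48.6 -207.2]
top bearing 0.58 [311.9 279.3] [0.4577 0.0227] nest [-123.5 -160. ]
side gear 0.86 [288.1 220.3] [0.6381 0.1396] nest [ 5.2 12.2]
side tip 0.6 [270.6 255.3] [0.5534 0.0717] nest [-50.7 -80.9]
side post 0.7 [279.1 299.2] [ 0.5044 -0.042 ] nest [ -57.2 -204.6]
side bearing 0.67 [240.7 297.7] [0.4573 0.0245] nest [-124.5 -158.5]
```

View pics/ee.png

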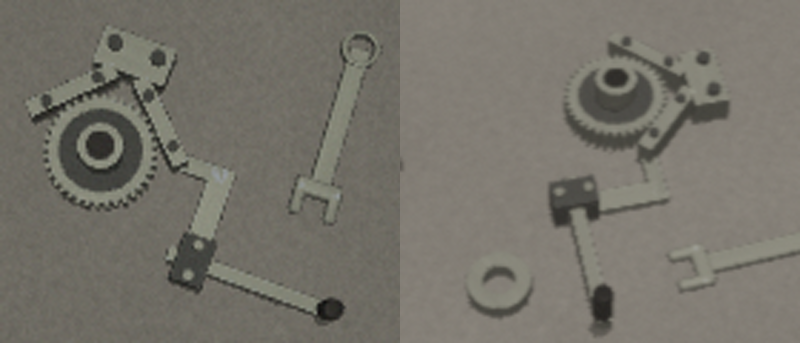

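Both views show the gear touching both bars, with the keeper still open. Next I'll close the fingers, go over to the outer side of the post and push nest +y (= tool +y) with the finger back; no turn is needed.

Request:
send_rows --plan '[{"fingers": 0, "xyz": [-19, -29, 0], "rotation": [0, 0, 0]}, {"fingers": 0, "xyz": [-37, -57, 0], "rotation": [0, 0, 0]}, {"fingers": 0, "xyz": [-56, -86, 0], "rotation": [0, 0, 0]}, {"fingers": 0, "xyz": [-75, -115, 0], "rotation": [0, 0, 0]}, {"fingers": 0, "xyz": [-93, -143, 0], "rotation": [0, 0, 0]}, {"fingers": 0, "xyz": [-112, -172, 0], "rotation": [0, 0, 0]}, {"fingers": 0, "xyz": [-131, -201, 0], "rotation": [0, 0, 0]}, {"fingers": 0, "xyz": [-149, -229, 0], "rotation": [0, 0, 0]}, {"fingers": 0, "xyz": [-168, -258, 0], "rotation": [0, 0, 0]}, {"fingers": 0, "xyz": [-168, -258, 20], "rotation": [0, 0, 0]}, {"fingers": 0, "xyz": [-168, -258, 50], "rotation": [0, 0, 0]}, {"fingers": 0, "xyz": [-168, -258, 80], "rotation": [0, 0, 0]}]'

```text
time: 12.5
tool_pos: [0.4857, -0.0909, 0.0933]
eef_rot: [0.178, 0.984, -0.0, 0.0]
wrist_force: [0.8, 0.4, -0.7]
finger_gap: 0.0
```

```bash
python3 chk.py f
```

```text
t 12.5 tcp [ 0.4857 -0.0909  0.0933] F [ 0.8  0.4 -0.7] gap 3.603252698454938e-05
R
 [[-0.937  0.35   0.001]
 [ 0.35   0.937 -0.   ]
 [-0.001  0.    -1.   ]]
tcp nest [ -57.8 -256.9]
top gear 0.98 [264.9 202.8] [0.6289 0.1306] nest [-0.3  0.5]
top tip 0.8 [292.6 240. ] [0.5438 0.0673] nest [-58.2 -88.3]
top post 0.69 [344.9 257. ] [ 0.5071 -0.042 ] nest [ -54.8 -203.6]
top bearing 0.61 [310.9 282.2] [0.4513 0.025 ] nest [-130.3 -160.1]
side bearing 0.66 [242.4 298.8] [0.4589 0.0206] nest [-121.6 -161.6]
```

View pics/fc.png

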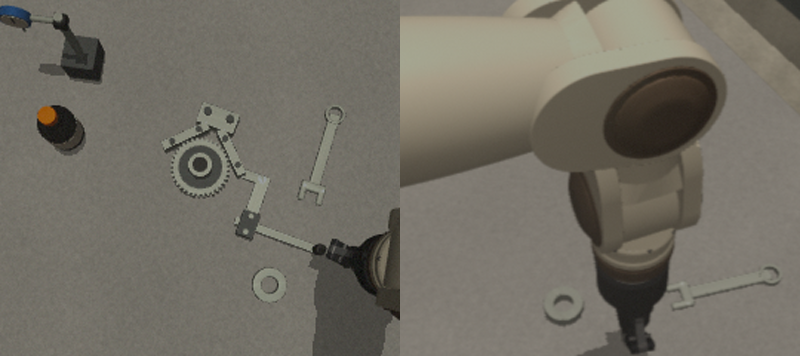

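Top view: the fingers (337,250) stand just outside the post (319,249), in line with the bar, and the gear is home at nest (−0.3, 0.5). Lower and push.

Request:
send_rows --plan '[{"fingers": 0, "xyz": [0, 0, 20], "rotation": [0, 0, 0]}, {"fingers": 0, "xyz": [0, 0, 40], "rotation": [0, 0, 0]}, {"fingers": 0, "xyz": [0, 8, 42], "rotation": [0, 0, 0]}, {"fingers": 0, "xyz": [0, 16, 42], "rotation": [0, 0, 0]}, {"fingers": 0, "xyz": [0, 24, 42], "rotation": [0, 0, 0]}, {"fingers": 0, "xyz": [0, 32, 42], "rotation": [0, 0, 0]}, {"fingers": 0, "xyz": [0, 40, 42], "rotation": [0, 0, 0]}, {"fingers": 0, "xyz": [0, 50, 42], "rotation": [0, 0, 0]}, {"fingers": 0, "xyz": [0, 60, 42], "rotation": [0, 0, 0]}, {"fingers": 0, "xyz": [0, 70, 42], "rotation": [0, 0, 0]}, {"fingers": 0, "xyz": [0, 80, 42], "rotation": [0, 0, 0]}, {"fingers": 0, "xyz": [0, 85, 42], "rotation": [0, 0, 0]}]'

```text
time: 14.2
tool_pos: [0.5154, -0.0096, 0.0522]
eef_rot: [0.177, 0.984, 0.0, -0.0]
wrist_force: [-1.4, -2.1, 1.2]
finger_gap: -0.0001
```

```bash
python3 chk.py g
```

```text
t 14.2 tcp [ 0.5154 -0.0096  0.0522] F [-1.4 -2.1  1.2] gap -0.00014279386632775124
R
 [[-0.937  0.349 -0.   ]
 [ 0.349  0.937  0.   ]
 [ 0.     0.    -1.   ]]
tcp nest [ -58.1 -170.3]
top gear 0.64 [265.2 202.1] [0.6305 0.1299] nest [1.5 0.5]
top tip 0.43 [264.9 229.1] [0.5672 0.1293] nest [-57.7 -22. ]
top bearing 0.62 [312.3 282.7] [0.4502 0.0218] nest [-130.2 -163.4]
side bearing 0.97 [242.1 295.2] [0.4623 0.0279] nest [-121.  -153.5]
```

View pics/gc.png

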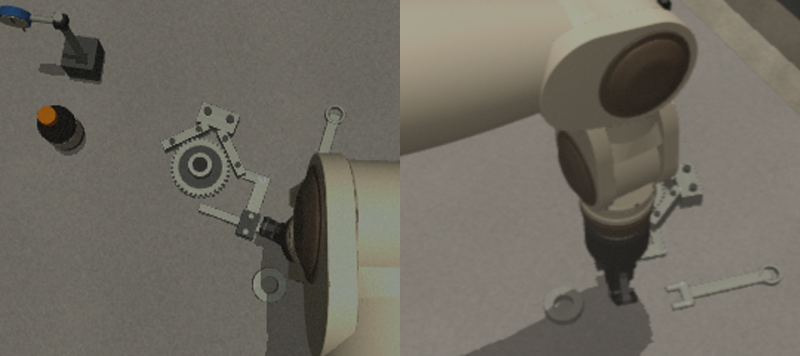

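The bar slides shut as it should (tip at crop (201,209)), with about 30 mm to go.

Request:
send_rows --plan '[{"fingers": 0, "xyz": [0, 5, 0], "rotation": [0, 0, 0]}, {"fingers": 0, "xyz": [0, 10, 0], "rotation": [0, 0, 0]}, {"fingers": 0, "xyz": [0, 15, 0], "rotation": [0, 0, 0]}, {"fingers": 0, "xyz": [0, 19, 0], "rotation": [0, 0, 0]}, {"fingers": 0, "xyz": [0, 22, 0], "rotation": [0, 0, 0]}, {"fingers": 0, "xyz": [0, 24, 0], "rotation": [0, 0, 0]}]'

```text
time: 15.3
tool_pos: [0.5237, 0.0122, 0.0522]
eef_rot: [0.177, 0.984, -0.0, -0.0]
wrist_force: [-2.0, -1.5, 0.8]
finger_gap: -0.0001
```

Request:
send_rows --plan '[{"fingers": 0, "xyz": [0, 1.5, 0], "rotation": [0, 0, 0]}, {"fingers": 0, "xyz": [0, 3, 0], "rotation": [0, 0, 0]}]'

```text
time: 15.5
tool_pos: [0.5246, 0.0148, 0.0522]
eef_rot: [0.177, 0.984, -0.0, -0.0]
wrist_force: [-1.0, -1.3, 0.1]
finger_gap: -0.0001
```

Request:
send_rows --plan '[{"fingers": 0, "xyz": [0, 1.5, 0], "rotation": [0, 0, 0]}, {"fingers": 0, "xyz": [0, 3, 0], "rotation": [0, 0, 0]}]'

```text
time: 15.7
tool_pos: [0.5257, 0.0175, 0.0522]
eef_rot: [0.178, 0.984, -0.0, -0.0]
wrist_force: [-1.3, -1.0, -0.7]
finger_gap: -0.0005
```

Request:
send_rows --plan '[{"fingers": 0, "xyz": [0, 1.5, 0], "rotation": [0, 0, 0]}, {"fingers": 0, "xyz": [0, 2.5, 0], "rotation": [0, 0, 0]}]'

```text
time: 15.9
tool_pos: [0.5262, 0.0189, 0.0522]
eef_rot: [0.178, 0.984, -0.001, -0.0]
wrist_force: [-5.8, -10.1, 2.6]
finger_gap: -0.0001
```

```bash
python3 chk.py i
```

```text
t 15.9 tcp [0.5262 0.0189 0.0522] F [ -5.8 -10.1   2.6] gap -0.00014741104957763558
R
 [[-0.937  0.35  -0.001]
 [ 0.35   0.937 -0.003]
 [ 0.    -0.003 -1.   ]]
tcp nest [ -57.9 -139.8]
top gear 0.65 [263.9 200.4] [0.6344 0.133 ] nest [4.  4.7]
top tip 0.48 [251.2 222.6] [0.5813 0.1602] nest [-55.2  11.8]
top bearing 0.55 [311.4 278.1] [0.4603 0.0239] nest [-121.4 -158. ]
side gear 0.62 [291.2 223.2] [0.6396 0.1293] nest [10.2  3. ]
side post 0.21 [304.  146.5] [0.7642 0.2729] nest [ 77.2 180.9]
side bearing 0.57 [240.5 297.8] [0.4568 0.0245] nest [-124.9 -158.7]
```

End stop reached: 11.6 N along −y, tip at nest y about +11. I'll press briefly, then retreat up and away.

Request:
send_rows --plan '[{"fingers": 0, "xyz": [0, 1, 0], "rotation": [0, 0, 0]}, {"fingers": 0, "xyz": [0, 1, 0], "rotation": [0, 0, 0]}, {"fingers": 0, "xyz": [0, -8, 0], "rotation": [0, 0, 0]}, {"fingers": 0, "xyz": [0, -30, 0], "rotation": [0, 0, 0]}, {"fingers": 0, "xyz": [0, -60, -10], "rotation": [0, 0, 0]}, {"fingers": 0, "xyz": [0, -90, -40], "rotation": [0, 0, 0]}, {"fingers": 0, "xyz": [20, -110, -80], "rotation": [0, 0, 0]}, {"fingers": 0, "xyz": [50, -130, -120], "rotation": [0, 0, 0]}, {"fingers": 0, "xyz": [80, -150, -140], "rotation": [0, 0, 0]}, {"fingers": 0, "xyz": [110, -170, -140], "rotation": [0, 0, 0]}, {"fingers": 0, "xyz": [110, -170, -140], "rotation": [0, 0, 0]}]'

```text
time: 17.5
tool_pos: [0.3621, -0.1016, 0.194]
eef_rot: [0.178, 0.984, -0.0, 0.002]
wrist_force: [1.5, -0.1, 0.1]
finger_gap: 0.0001
```

```bash
python3 chk.py j
python3 - <<'E'
import cv2,numpy as np
a=[cv2.resize(cv2.imread('pics/jtop.png')[90:290,170:400],(400,348),interpolation=2),cv2.resize(cv2.imread('pics/jside.png')[140:320,180:387],(400,348),interpolation=2)]
cv2.imwrite('pics/jj.png',np.hstack(a))
E
```

```text
t 17.5 tcp [ 0.3621 -0.1016  0.194 ] F [ 1.5 -0.1  0.1] gap 7.822497609463168e-05
R
 [[-0.937  0.351  0.003]
 [ 0.351  0.937 -0.001]
 [-0.003  0.001 -1.   ]]
tcp nest [-170.1 -309.8]
top gear 0.75 [308.2 245.8] [0.5322 0.0312] nest [ -56.5 -126.2]
top tip 0.82 [252.5 223.8] [0.5787 0.1573] nest [-56.6   8.1]
top post 0.88 [306.2 242.5] [0.5366 0.0403] nest [ -55.6 -116.2]
top bearing 0.84 [311.6 279.7] [0.4568 0.0234] nest [-124.6 -159.7]
side gear 0.93 [287.7 222.3] [0.6345 0.1354] nest [3.3 6.9]
side tip 0.91 [262.3 220.8] [0.5841 0.158 ] nest [-51.8  10.7]
side post 0.63 [274.8 260.1] [0.5423 0.0362] nest [ -48.8 -118.1]
side bearing 0.8 [246.7 298.2] [0.4667 0.0174] nest [-113.2 -161.9]
```

View pics/jj.png

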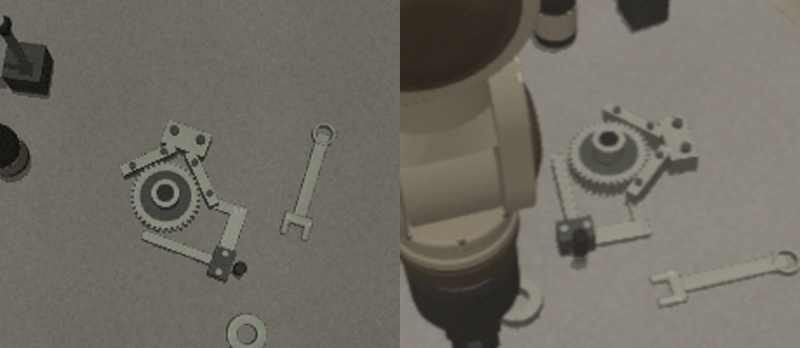

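Keeper is shut (bar from (145,235) to the guide at (222,263) in the top crop, post right up by the guide). The gear is against both bars at (165,193), the bystanders are in place and the hand is clear.

```bash
python3 -c "
from plant import arm
print(arm.sign_off())"
```

```text
the job is handed in; nothing more can be done
None
```

The gear is home in the vee, the keeper is shut behind it, and I handed the job in at about 17.6 s of the 51 s allowed. The hand-in gives no verdict.

**What I did:** I pushed the gear in with the two fingers set 50 mm apart, so it stayed centred between them. It stopped with about 13 N straight back along the vee's axis, so both faces were loaded. After backing off, I pushed the black post with the back of the closed fingers until the bar hit its end stop at about 12 N. Then I moved the hand clear.

**Last checks:**
- **Gear:** the final pictures show it against both bars. With the keeper still open, the best network reading put it within about 1 mm of the seat.
- **Keeper:** the network put the bar's tip at nest y of about +8 to +11 mm (fully shut is +10) and the post at −116 to −118 mm (fully shut is −120).
- **Bystanders:** none visibly moved in the last pictures. The hand was about 19 cm above the bench and touching nothing.

**Readings that disagreed:**
- In the last top picture the network labelled the keeper's guide as the gear, so I discarded that one.
- The side camera put the gear about 7 mm off the seat. That camera had been reading several millimetres off throughout.

My judgement that the gear is seated therefore rests on the forces, the picture and the earlier top-camera reading. I also had a sign error in my first estimate of the gear's sideways position. I spotted it partway through the push and corrected it with a small sideways shift.

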